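Scan and write off the crushed tin on the bar cart

ROBOT

A 6-joint arm with a two-finger parallel gripper is mounted at the origin on the work surface. World frame = base frame: x ahead of the robot, y to its left, z up, the work surface at z = 0. Lengths are in m, angles in rad, forces in N, time in s.
With the tool pointing down it reaches from about 0.375 to 0.9 m from the base axis. Payload 3.1 kg.
Tool frame: the origin (TCP) lies midway between the tips of the shut fingers; the grasp point (between the pads) lies 19 mm behind it (manip.pinch_z is the distance from the TCP to the grasp point, in m); z points along the fingers, y is the line along which they close (so a half turn about z gives the same grasp; the last joint's range is limited). The gripper opens to 85 mm and grips with 20 to 120 N. Pads are 22 mm wide; open, the fingers measure 114 mm over their backs; the gripper's body (76 mm by 85 mm) begins 54 mm behind the grasp point. The pads swing forward as they close: fully open they stand 13 mm farther back than shut.
Start: joints at [0.991, 0.527, 1.433, -0, 1.181, -0.178], TCP at [0.244, 0.575, 0.231] pointing down, gripper open.
Joint ranges: [-3.08, 3.08], [-0.75, 2.2], [0.22, 2.44], [-1.43, 4.57], [0, 2.65], [-2.85, 2.85]. Speed limits (rad/s): [2.79, 2.79, 3.14, 3.14, 3.14, 3.14].

INTERFACE

Orientations are given as a unit quaternion [x, y, z, w].
In Python, from station import manip, viewer, ticket gives the robot as it stands.
- The arm moves only by the shell command python3 -m creep 'ROWS' [FORCE]. ROWS is JSON, a list of rows, each an object with "slide": the shift along the tool's x, y, z in cm, a list of three; "angular": the turn, a rotation vector about the tool's x, y, z in rad, a list of three; "claw": the opening, from -1 (shut) to 1 (fully open). A call has 1 to 10 rows; each row shifts and turns the commanded pose from where the row before left it, along the tool's axes as they then stand; what a row does not reach is not made up. A row lasts 1/12 s, in which the tool goes at most 41.7 mm and 7.16 degrees, less where a joint would pass 70% of its speed; a pose out of reach is approached as far as the arm can. A call with a gripper value outside its range is refused whole. The fingers move at their own pace and stop on an object; FORCE is the grip in N (left out, the last holds). Time passes only in rows, so rows that do not move let the fingers close. It gives the time, the measured TCP pose, the force, the opening and the grip force at its end, in the units of the state.
- manip.sense(): the state, without advancing time (a new reading comes with each control period).
- viewer.snapshot(name): name is "scene" or "top" or "wrist"; returns the picture (480x640x3 uint8, blue, green, red); there is no depth.
- viewer.calibration(name): a dict with "fov_y" (degrees; the focal length in pixels is half the picture's height over the tangent of half this angle, whatever the lens; pixels are square), "cx", "cy" (the principal point, pixels), "T" (4x4, takes a point from camera to world coordinates); the wrist camera has in their place "tool_from_camera" (4x4, takes a point from camera to tool coordinates, whose origin is the TCP and whose axes are the flange's). Camera axes: x right, y up, looking along -z (the intrinsics and any distortion apply to the point x, -y, -z); pixel columns grow to the right and rows downward; lengths in m; the calibration is good to about 2 mm. A picture is of the moment at which its call begins: read the wrist's pose just before it. calibration takes no time and is no camera call.
- ticket.sign_off(): hands the job in; it is judged then, once.
The state is a dict: "t": time; "q": joint angles; "qd": joint speeds; "tau": joint torques, N m; "tcp_pos": TCP position; "tool_rot": TCP orientation; "force": force on the tool from outside, world axes, zero at the start; "ft_torque": the same for the moment, N m; "finger_gap": opening from 0.0 (shut) to 1.0 (fully open); "gripper_force": force on a finger pad.
Only numpy, scipy, OpenCV 4.12 (cv2) and the standard library are available. Lean on these libraries where they do the work, as an engineer would, in place of code of your own. Each camera call takes 0.05 s, during which the arm holds its last target. There are 200 camera calls.

TASK

One of the four green slope-fronted tins standing in a row on the bar cart has a crushed (cut-off) back corner. Pick up the handheld scanner and hold it steady for about two seconds with its red window square-on to the middle of that tin's label, about 8 cm away, then lay it back flat on the middle of its cork mat and let go. Then slide that tin towards the robot, without lifting or tipping it, until it stands wholly on the black runner, leaving the sound tins and the barware where they are.

Things in the scene. Friction and masses are not known exactly. Their poses are not given: they have to be found in the camera images.
- scanner: handheld scanner lying flat: grey bar handle 34 mm wide (y), 30 mm tall, from x = -75 to +25 mm, then a black head 46 mm wide to about x = +70 mm, 34 mm tall, with a red slanted window at its nose. 0.16 kg. Origin: centre of the underside, +x towards the nose, +z up. Grip the handle across its width near x = -5 to 5 mm.
- beam (a point): centre of the scanner's red window, at (67, 0, 12) mm in the scanner's frame. Its z axis is the direction in which the scanner looks: forward and down at 45 degrees to the scanner's underside (in the scanner's frame (0.707, 0, -0.707)).
- tin_crushed: green tin, 80 x 80 mm base, 0.35 kg. Origin: centre of the underside; -x is its front (label side, roughly to the robot). Front upright for 25 mm at x = -40 mm, then sloping at 45 degrees up to the flat top at 65 mm; brass cap to 69 mm. Back face (x = +40 mm) flat from y = -40 to +12 mm; the back +y corner is cut off diagonally, 28 mm each way, top to bottom.
- label (a point): centre of the white 44 x 44 mm barcode label on the crushed tin's slope, at (-20, 0, 45) mm in its frame; z axis is the label's outward normal, (-0.707, 0, 0.707) in the tin's frame.
- tin_a: sound tin, same make as tin_crushed but with all four upright corners square: green, 80 x 80 mm base, 69 mm tall; origin at the centre of its underside. To be left where it stands.
- tin_b: sound tin, same make as tin_crushed but with all four upright corners square: green, 80 x 80 mm base, 69 mm tall; origin at the centre of its underside. To be left where it stands.
- tin_c: sound tin, same make as tin_crushed but with all four upright corners square: green, 80 x 80 mm base, 69 mm tall; origin at the centre of its underside. To be left where it stands.
- runner: flat black bar runner between the robot and the row of tins, 170 mm in x by 540 mm in y, 1 mm flush inlay that offers no step. Origin at its centre on the table; its x axis points away from the robot towards the row (tins start about 175 mm along +x, spaced about 135 mm in y).
- dock: cork mat of the scanner, 200 (x) x 130 (y) x 4 mm, fixed. Origin: centre of its underside; its top is at z = 4 mm. The scanner starts lying on it, nose roughly to its +x.
- pitcher: glass pitcher, radius 55 mm, 190 mm tall, handle to +y, on the round wooden tray at the right; origin at the centre of its underside. Leave alone.
- tumbler: glass tumbler, radius 38 mm, 88 mm tall, on the tray; origin underside centre. Leave alone.
- jigger: steel hourglass jigger, 48 mm wide, 90 mm tall, standing left of the row; origin underside centre. Leave alone.
Mind the look-alikes: they are no part of the job. What is meant by the scanner is not purple, and is the smaller of those in its own colour.

How it is judged:
On the way, in this order (a step that is already met when the one before it is completed fails the run):
1. the scanner looks at the middle of the crushed tin's label, square-on, from about 8 cm, held steady for 1.5 s (x of label in the frame of beam between -0.018 and 0.018 m and y of label in the frame of beam between -0.018 and 0.018 m and z of label in the frame of beam between 0.045 and 0.125 m and z of beam in the frame of label above 0.03 m and angle between the z axis of beam and the z axis of label, either way round below 0.25 rad and linear speed of scanner below 0.03 m/s and angular speed of scanner below 0.3 rad/s), for 1.5 s.
2. the scanner lies flat on its cork mat, released (x of scanner in the frame of dock between -0.045 and 0.045 m and y of scanner in the frame of dock between -0.05 and 0.05 m and z of scanner in the frame of dock below 0.01 m and angle between scanner's own z axis and vertical below 0.1 rad and linear speed of scanner below 0.02 m/s and contact force between the fingers and scanner below 0.1 N), for 0.2 s.
3. the crushed tin stands wholly on the runner (x of tin_crushed in the frame of runner between -0.045 and 0.045 m and y of tin_crushed in the frame of runner between -0.232 and 0.232 m and angle between tin_crushed's own z axis and vertical below 0.1 rad and height (world z) of tin_crushed below 0.006 m and linear speed of tin_crushed below 0.02 m/s), for 0.2 s.
At the end, for the whole second after the job is handed in: Crushed tin upright, at rest on the runner (centre within 45 mm of its middle in x, 232 mm in y); scanner flat, at rest on its mat (origin within 45 mm of the centre lengthwise, 50 mm across); sound tins within 20 mm, pitcher, tumbler and jigger within 30 mm of their starts (all of step 3 and x of scanner in the frame of dock between -0.045 and 0.045 m and y of scanner in the frame of dock between -0.05 and 0.05 m and z of scanner in the frame of dock below 0.01 m and angle between scanner's own z axis and vertical below 0.1 rad and linear speed of scanner below 0.02 m/s and distance of each of tin_a, tin_b, tin_c from where it was at the start of the episode below 0.02 m and distance of each of pitcher, tumbler, jigger from where it was at the start of the episode below 0.03 m); the robot touches nothing.
It fails at once if a sound tin pushed more than 20 mm from its place (distance of any of tin_a, tin_b, tin_c from where it was at the start of the episode above 0.02 m).
It fails at once if the pitcher, the tumbler or the jigger moved more than 30 mm (distance of any of pitcher, tumbler, jigger from where it was at the start of the episode above 0.03 m).
It fails at once if the crushed tin lifted more than 12 mm or tipped more than 20 degrees (height (world z) of tin_crushed above 0.012 m or angle between tin_crushed's own z axis and vertical above 0.35 rad).
It also fails if it takes over 64 s, if anything falls off the work surface, if the arm or the gripper's body presses on something with over 40 N, if the wrist force passes 120 N, or if a joint passes its speed limit or range.

## Working session

There is one attempt and no reset: what is moved stays moved. The work goes in short steps, Python scripts to look and compute and a shell command to move; the robot and the scene stay as the last step left them, time stands still between calls to the robot, and variables do not carry over. Pictures are saved under pics/ and viewed, at most 13 in all, crops included, and the job is handed in when it is done.

```bash
mkdir -p pics; ls; python3 - <<'E'
from station import manip, viewer
import cv2,numpy as np
for n in ("scene","top"):
    cv2.imwrite(f"pics/{n}0.png",viewer.snapshot(n)); c=viewer.calibration(n); print(n,{k:(np.round(v,4).tolist() if k=="T" else v) for k,v in c.items()})
c=viewer.calibration("wrist");print({k:(np.round(v,4).tolist() if not np.isscalar(v) else v) for k,v in c.items()})
print(manip.sense(), manip.pinch_z)
E
```

```text
pics
scene {'fov_y': 51.9523470441536, 'cx': 324.1389604651274, 'cy': 241.17073667640193, 'T': [[-0.6929, -0.4991, 0.5203, 1.0842], [0.7207, -0.5004, 0.4798, 0.6073], [0.0209, 0.7074, 0.7065, 0.9064], [0.0, 0.0, 0.0, 1.0]]}
top {'fov_y': 47.829267367989, 'cx': 317.1438403132053, 'cy': 237.62518959811055, 'T': [[0.0233, 0.9948, -0.0989, 0.2855], [-0.9997, 0.0234, -0.0006, 0.0257], [0.0017, 0.0989, 0.9951, 1.7217], [0.0, 0.0, 0.0, 1.0]]}
{'fov_y': 66.2030929047434, 'cx': 314.78851884709024, 'cy': 240.66576414033344, 'tool_from_camera': [[0.0001, 0.9595, 0.2816, 0.0711], [1.0, 0.0002, -0.001, -0.0], [-0.001, 0.2816, -0.9595, -0.1429], [0.0, 0.0, 0.0, 1.0]]}
{'t': 0.1, 'q': array([ 9.90506225e-01,  5.28377650e-01,  1.43377578e+00, -1.54292328e-05,
        1.18141571e+00, -1.78468539e-01]), 'qd': array([-0.00021515, -0.00289342, -0.00163775,  0.00015837,  0.00192501,
        0.0010879 ]), 'tau': array([-6.32122374e-05, -4.43307853e+01, -1.78586143e+01, -2.37459808e-04,
        3.91941634e-03,  1.04298556e-05]), 'tcp_pos': array([0.24403183, 0.57468481, 0.23042824]), 'tool_rot': array([ 1.99558901e-01,  9.79885334e-01, -9.20617007e-04, -3.59363393e-04]), 'force': array([-1.19784651, -0.36245909, -0.2457382 ]), 'ft_torque': array([0.02110867, 0.00074248, 0.00664733]), 'gripper_force': 0.0, 'finger_gap': 1.0044529089700485} 0.0187
```

View pics/scene0.png

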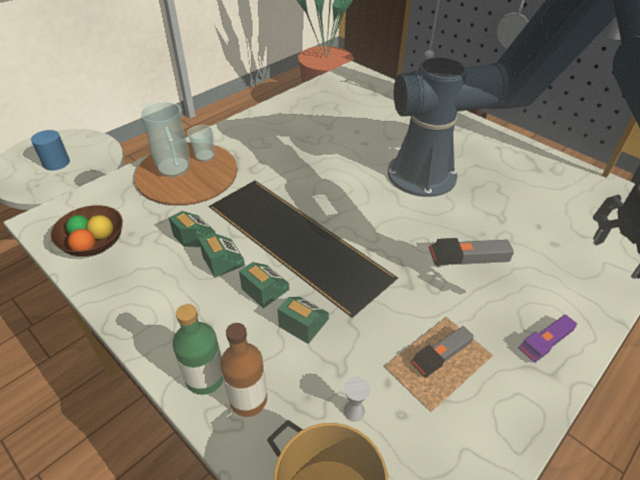

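View pics/top0.png

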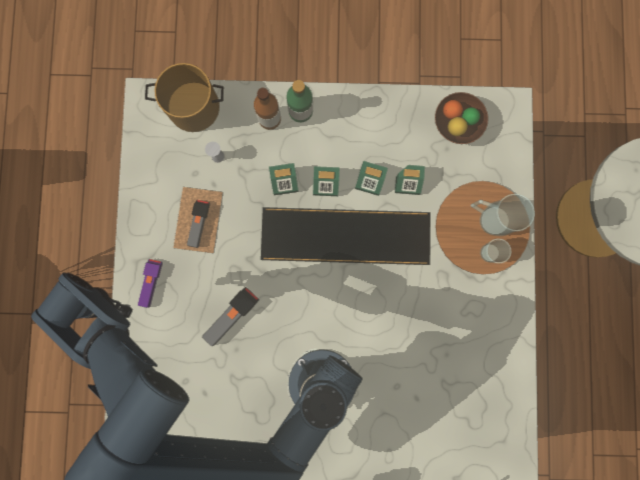

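The scanner candidates in the top view are grey on the cork mat at (199,223), a larger grey one at (231,316) and a purple one at (150,283). By the description I choose the smaller grey one on the mat, at (199,223). The four tins are at (284,179), (326,181), (371,178) and (410,180), with the jigger at (213,151). I'll check the scanner and the tins in one close crop.

```bash
python3 - <<'E'
import cv2,numpy as np
t=cv2.imread("pics/top0.png");s=cv2.imread("pics/scene0.png")
R=lambda im,w,h:cv2.resize(im,(w,h),interpolation=cv2.INTER_CUBIC)
a=R(t[155:205,262:432],800,235)
b=R(t[180:260,165:235],300,343); c=R(s[200:350,160:340],410,343)
cv2.imwrite("pics/crop1.png",np.vstack([a,np.hstack([b,c,np.zeros((343,90,3),np.uint8)])]))
E
```

```text
(no output)
```

View pics/crop1.png

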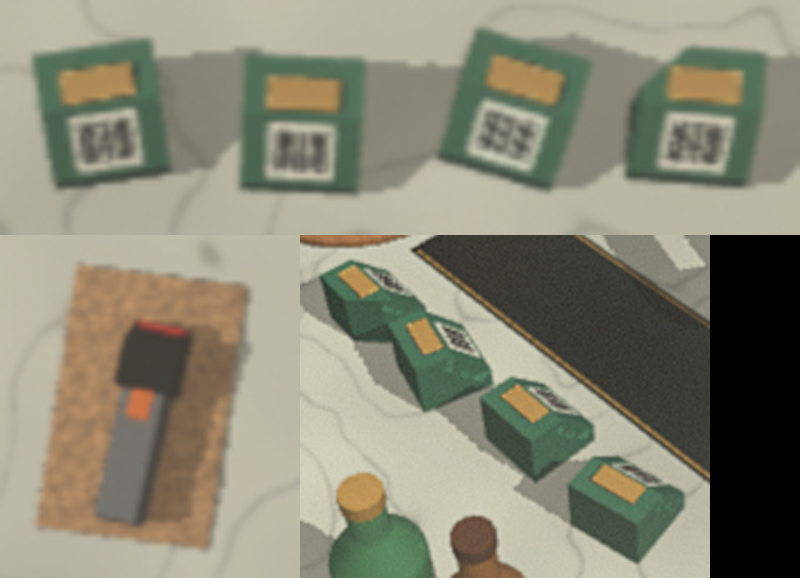

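The crop shows the rightmost tin, at (410,180) in the top view, with its back-left (+y) corner cut off; the other three are square. The scanner on the mat is grey and smaller than the other grey one, with its red nose up-image. Next I'll measure positions.

```bash
cat > h.py <<'E'
import numpy as np, cv2
from station import manip, viewer
from scipy.spatial.transform import Rotation as R
def cam(n, s=None):
    c=viewer.calibration(n)
    if n=="wrist":
        T=np.eye(4);T[:3,:3]=R.from_quat(s["tool_rot"]).as_matrix();T[:3,3]=s["tcp_pos"];T=T@np.array(c["tool_from_camera"])
    else: T=np.array(c["T"])
    return 240/np.tan(np.radians(c["fov_y"]/2)),c["cx"],c["cy"],T
def ray(C,u,v):
    f,cx,cy,T=C; d=T[:3,:3]@np.array([(u-cx)/f,-(v-cy)/f,-1.]); return T[:3,3],d/np.linalg.norm(d)
def plane(C,u,v,z):
    o,d=ray(C,u,v); return o+d*(z-o[2])/d[2]
def proj(C,p):
    f,cx,cy,T=C; q=T[:3,:3].T@(np.asarray(p)-T[:3,3]); return cx-f*q[0]/q[2], cy+f*q[1]/q[2]
def tri(r1,r2):
    (a,d),(b,e)=r1,r2; t=np.linalg.lstsq(np.c_[d,-e],b-a,rcond=None)[0]
    p,q=a+t[0]*d,b+t[1]*e; return (p+q)/2,np.linalg.norm(p-q)
def blob(mask,box,amin=20):
    m=np.zeros_like(mask);x0,y0,x1,y1=box;m[y0:y1,x0:x1]=mask[y0:y1,x0:x1]
    m=cv2.morphologyEx(m,cv2.MORPH_CLOSE,np.ones((3,3),np.uint8))
    cs=cv2.findContours(m,cv2.RETR_EXTERNAL,cv2.CHAIN_APPROX_NONE)[0]
    return max(cs,key=cv2.contourArea)
def yawof(a,b): return np.degrees(np.arctan2(b[1]-a[1],b[0]-a[0]))
E
python3 - <<'E'
from h import *
t=cv2.imread("pics/top0.png");s=cv2.imread("pics/scene0.png")
Ct,Cs=cam("top"),cam("scene")
ht,hs=[cv2.cvtColor(i,cv2.COLOR_BGR2HSV) for i in (t,s)]
cen=lambda c:(lambda m:(m['m10']/m['m00'],m['m01']/m['m00']))(cv2.moments(c))
# brass caps
bm=lambda h:cv2.inRange(h,(8,90,110),(28,255,255))
gm=lambda h:cv2.inRange(h,(60,60,20),(95,255,255))
ct=blob(bm(ht),(395,160,430,200));cs=blob(bm(hs),(170,205,205,235))
a,b=cen(ct),cen(cs);print("cap",a,b,tri(ray(Ct,*a),ray(Cs,*b)))
for nm,bx in (("A",(265,155,305,205)),("B",(308,155,348,205)),("C",(350,155,392,205)),("X",(392,155,430,205))):
    c=blob(gm(ht),bx);r=cv2.minAreaRect(c);q=cv2.boxPoints(r)
    print(nm,r,np.round(cv2.approxPolyDP(c,2.5,True)[:,0].tolist(),1).tolist())
    cc=blob(bm(ht),bx);rr=cv2.minAreaRect(cc);Q=[plane(Ct,*p,.069)[:2] for p in cv2.boxPoints(rr)];print("  cap",np.round(np.mean(Q,0),4),[round(yawof(Q[i],Q[(i+1)%4]),1) for i in range(4)])
# label white in X
w=cv2.inRange(ht,(0,0,140),(40,60,255));print("white px in X",)
# dock
dk=lambda h:cv2.inRange(h,(5,60,60),(22,200,255))
c=blob(dk(ht),(165,180,230,262));r=cv2.minAreaRect(c);Q=[plane(Ct,*p,.004)[:2] for p in cv2.boxPoints(r)];print("dock",r,np.round(Q,3).tolist(),np.mean(Q,0))
# runner
bk=cv2.inRange(ht,(0,0,0),(180,255,70));c=blob(bk,(255,205,440,268));r=cv2.minAreaRect(c);Q=[plane(Ct,*p,.001)[:2] for p in cv2.boxPoints(r)];print("runner",np.round(Q,3).tolist(),np.mean(Q,0))
# scanner: red window, orange button
og=lambda h:cv2.inRange(h,(3,150,120),(15,255,255))
for h,C,bx in((ht,Ct,(185,205,215,230)),(hs,Cs,(430,335,460,355))):
    c=blob(og(h),bx);print("button",cen(c),cv2.contourArea(c),plane(C,*cen(c),.034))
gy=cv2.inRange(ht,(0,0,60),(180,50,135));c=blob(gy,(185,215,212,250));print("handle",cv2.minAreaRect(c),plane(Ct,*cv2.minAreaRect(c)[0],.034))
E
```

```text
cap (411.3118908382066, 172.57115009746587) (185.31259259259258, 219.94370370370368) (array([ 0.6588553 , -0.26021416,  0.06795578]), np.float64(0.002750768646369375))
A ((283.1300048828125, 178.4099884033203), (26.02153205871582, 23.617366790771484), 81.8698959350586) [[292, 164], [270, 168], [275, 191], [272, 170], [287, 166], [292, 169], [291, 177], [296, 189]]
  cap [0.651  0.1401] [np.float64(-80.4), np.float64(-170.4), np.float64(99.6), np.float64(9.8)]
B ((325.64837646484375, 180.5324249267578), (23.620492935180664, 26.06743812561035), 2.862405300140381) [[315, 167], [314, 193], [317, 193], [317, 171], [327, 169], [336, 172], [333, 180], [336, 194], [338, 169]]
  cap [0.6475 0.0039] [np.float64(-4.9), np.float64(-95.1), np.float64(174.9), np.float64(84.9)]
C ((371.0541076660156, 177.51589965820312), (23.758403778076172, 26.354331970214844), 16.389541625976562) [[364, 162], [357, 187], [360, 188], [364, 167], [370, 165], [383, 170], [382, 176], [377, 178], [379, 183], [375, 192], [378, 193], [385, 168]]
  cap [ 0.6602 -0.1421] [np.float64(-14.8), np.float64(-104.9), np.float64(
[... 207 characters left out ...]
.float64(-5.8), np.float64(-95.1), np.float64(174.0), np.float64(84.9)]
white px in X
dock ((197.6175537109375, 219.44180297851562), (40.68381118774414, 62.66984176635742), 8.652542114257812) [[0.414, 0.485], [0.615, 0.465], [0.598, 0.335], [0.398, 0.357]] [0.5062909  0.41040272]
runner [[0.384, 0.203], [0.545, 0.203], [0.541, -0.332], [0.38, -0.328]] [ 0.46235487 -0.06345049]
button (197.16666666666666, 218.66666666666666) 15.0 [0.50428817 0.4052394  0.034     ]
button (440.1276595744681, 349.02127659574467) 47.0 [0.49924245 0.40304566 0.034     ]
handle ((195.84857177734375, 229.69297790527344), (12.04572868347168, 33.624977111816406), 14.931418418884277) [0.4693361  0.40779383 0.034     ]
```

```bash
python3 -m creep '[{"slide":[-3.4,-0.8,0],"angular":[0,0,0],"claw":1},{"slide":[-3.4,-0.8,0],"angular":[0,0,0],"claw":1},{"slide":[-3.4,-0.8,0],"angular":[0,0,0],"claw":1},{"slide":[-3.4,-0.8,0],"angular":[0,0,0],"claw":1},{"slide":[-3.4,-0.9,0],"angular":[0,0,0],"claw":1},{"slide":[-3.4,-0.9,0],"angular":[0,0,0],"claw":1},{"slide":[-3.4,-0.9,0],"angular":[0,0,0],"claw":1},{"slide":[-3.4,-0.9,0],"angular":[0,0,0],"claw":1}]' 60
python3 -m creep '[{"slide":[0,0,0],"angular":[0,0,-0.107],"claw":1},{"slide":[0,0,0],"angular":[0,0,-0.107],"claw":1},{"slide":[0,0,0],"angular":[0,0,-0.106],"claw":1},{"slide":[0,0,0],"angular":[0,0,0],"claw":1},{"slide":[0,0,0],"angular":[0,0,0],"claw":1},{"slide":[0,0,0],"angular":[0,0,0],"claw":1}]'
python3 - <<'E'
from h import *
s=manip.sense();im=viewer.snapshot("wrist");cv2.imwrite("pics/w1.png",im);np.savez("w1.npz",**{k:s[k] for k in("tcp_pos","tool_rot")})
print(s["t"],s["tcp_pos"],R.from_quat(s["tool_rot"]).as_matrix().round(3).tolist())
E
```

```text
t: 0.77
tcp_pos: [0.469, 0.4049, 0.2308]
tool_rot: [0.2, 0.98, -0.0, -0.0]
force: [0.1, 0.6, -0.1]
finger_gap: 0.999
gripper_force: 0.0
t: 1.27
tcp_pos: [0.4678, 0.4063, 0.2311]
tool_rot: [0.042, 0.999, -0.0, -0.0]
force: [0.7, -0.3, 1.0]
finger_gap: 1.007
gripper_force: 0.0
1.2667 [0.46783419 0.40629135 0.23105431] [[-0.996, 0.084, -0.001], [0.084, 0.996, -0.0], [0.0, -0.0, -1.0]]
```

View pics/w1.png

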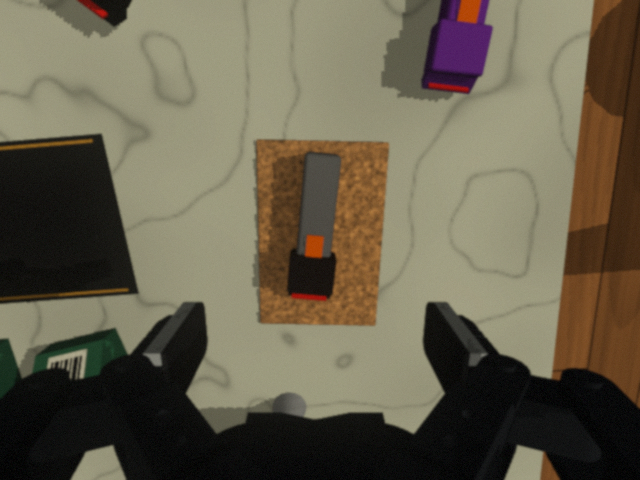

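The wrist view shows the scanner on the cork mat: handle tail at about (321,154), orange button at (314,246), red nose at (310,297). The mat corners are (257,140), (389,142), (376,325) and (259,324).

```bash
python3 - <<'E'
from h import *
s=dict(np.load("w1.npz"));C=cam("wrist",s);Ct,Cs=cam("top"),cam("scene")
im=cv2.imread("pics/w1.png");h=cv2.cvtColor(im,cv2.COLOR_BGR2HSV)
cen=lambda c:(lambda m:(m['m10']/m['m00'],m['m01']/m['m00']))(cv2.moments(c))
b=cen(blob(cv2.inRange(h,(3,170,120),(15,255,255)),(290,225,340,265)))
print("button",b,tri(ray(C,*b),ray(Ct,197.2,218.7)),tri(ray(C,*b),ray(Cs,440.1,349.0)))
c=blob(cv2.inRange(h,(0,0,40),(180,70,140)),(290,145,350,252));r=cv2.minAreaRect(c)
q=sorted(cv2.boxPoints(r).tolist(),key=lambda p:p[1]);print("handle",r,np.round(q,1).tolist())
rear=np.mean(q[:2],0);front=np.mean(q[2:],0)
c=blob(cv2.inRange(h,(0,150,90),(4,255,255)),(285,285,340,305));rw=cen(c);print("red",rw,plane(C,*rw,.022))
for z in(.030,.034):
  A,B=plane(C,*rear,z),plane(C,*front,z);print(z,A,B,yawof(A,B),[np.linalg.norm(plane(C,*q[0],z)-plane(C,*q[1],z))])
Bt=plane(C,*b,.036);Rw=plane(C,*rw,.022);print("yaw btn->red",yawof(Bt,Rw))
d=cv2.inRange(h,(5,90,60),(22,255,255));d=blob(d,(245,130,400,335));r=cv2.minAreaRect(d);Q=[plane(C,*p,.004)[:2] for p in cv2.boxPoints(r)]
ap=cv2.approxPolyDP(cv2.convexHull(d),6,True)[:,0];print("dock hull",ap.tolist(),[np.round(plane(C,*map(float,p),.004)[:2],4).tolist() for p in ap],np.mean(Q,0))
E
```

```text
button (313.8448895737031, 245.66204417051873) (array([0.50248697, 0.40368571, 0.03547442]), np.float64(0.0036460102485175593)) (array([0.50064947, 0.40306749, 0.03601939]), np.float64(0.0007652253806969227))
handle ((318.4348449707031, 203.01573181152344), (35.04353713989258, 99.25820922851562), 4.864514350891113) [[305.2, 152.1], [340.1, 155.1], [296.8, 251.0], [331.7, 254.0]]
red (308.5697503671072, 296.3377386196769) [0.55967073 0.39216273 0.022     ]
0.03 [0.41581898 0.41790211 0.03      ] [0.50959085 0.40230942 0.03      ] -9.44094700787579 [np.float64(0.03192224570031142)]
0.034 [0.41560043 0.41783517 0.034     ] [0.50828196 0.40242378 0.034     ] -9.440947007875812 [np.float64(0.03155106441255791)]
yaw btn->red -10.132128620227808
dock hull [[258, 139], [388, 143], [374, 325], [260, 322]] [[0.3983, 0.357], [0.4126, 0.4824], [0.6091, 0.4613], [0.5947, 0.3342]] [0.50376291 0.40885399]
```

```bash
python3 -m creep '[{"slide":[-2.2,0.05,0],"angular":[0,0,0.085],"claw":1},{"slide":[0,0,3],"angular":[0,0,0],"claw":1},{"slide":[0,0,3],"angular":[0,0,0],"claw":1},{"slide":[0,0,3],"angular":[0,0,0],"claw":1},{"slide":[0,0,3],"angular":[0,0,0],"claw":1},{"slide":[0,0,3],"angular":[0,0,0],"claw":1},{"slide":[0,0,3],"angular":[0,0,0],"claw":1},{"slide":[0,0,1],"angular":[0,0,0],"claw":1},{"slide":[0,0,0],"angular":[0,0,0],"claw":1},{"slide":[0,0,0],"angular":[0,0,0],"claw":1}]' 60
python3 - <<'E'
from h import *
s=manip.sense();im=viewer.snapshot("wrist");cv2.imwrite("pics/w2.png",im)
print(s["tcp_pos"],R.from_quat(s["tool_rot"]).as_euler("xyz",degrees=True))
E
```

```text
t: 2.15
tcp_pos: [0.4903, 0.4053, 0.0415]
tool_rot: [0.083, 0.997, 0.0, 0.0]
force: [0.4, 0.7, 0.8]
finger_gap: 1.002
gripper_force: 0.0
[0.49027115 0.40529711 0.04153682] [1.79997351e+02 3.32779277e-03 1.70431657e+02]
```

View pics/w2.png

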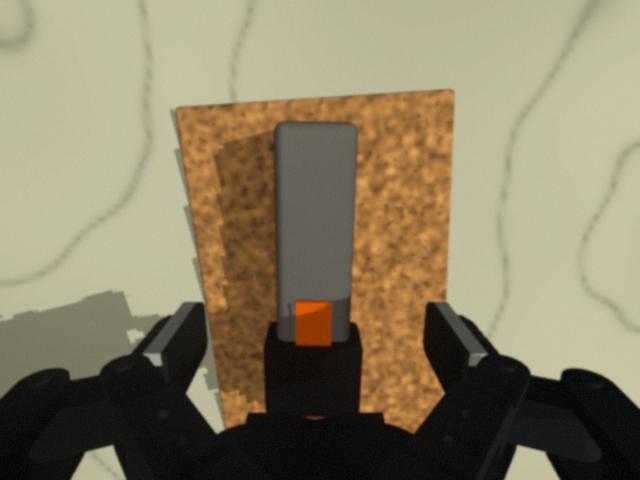

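The scanner is centred between the fingers and aligned, with the handle tail at (316,123) and the button at (314,322). Next I descend and grip.

```bash
python3 -m creep '[{"slide":[0,0,1.9],"angular":[0,0,0],"claw":1},{"slide":[0,0,1.9],"angular":[0,0,0],"claw":1},{"slide":[0,0,0],"angular":[0,0,0],"claw":1},{"slide":[0,0,0],"angular":[0,0,0],"claw":-1},{"slide":[0,0,0],"angular":[0,0,0],"claw":-1},{"slide":[0,0,0],"angular":[0,0,0],"claw":-1},{"slide":[0,0,0],"angular":[0,0,0],"claw":-1},{"slide":[0,0,0],"angular":[0,0,0],"claw":-1},{"slide":[0,0,0],"angular":[0,0,0],"claw":-1},{"slide":[0,0,0],"angular":[0,0,0],"claw":-1}]' 60
python3 -m creep '[{"slide":[0,0,0],"angular":[0,0,0],"claw":-1},{"slide":[0,0,0],"angular":[0,0,0],"claw":-1},{"slide":[0,0,0],"angular":[0,0,0],"claw":-1},{"slide":[0,0,0],"angular":[0,0,0],"claw":-1}]'
```

```text
t: 3.03
tcp_pos: [0.4911, 0.4055, 0.0049]
tool_rot: [0.083, 0.997, 0.001, 0.001]
force: [-1.1, -0.2, 6.8]
finger_gap: 0.386
gripper_force: 61.5
t: 3.37
tcp_pos: [0.4911, 0.4056, 0.0049]
tool_rot: [0.083, 0.997, 0.001, 0.001]
force: [-0.3, -0.2, 6.2]
finger_gap: 0.385
gripper_force: 61.5
```

```bash
python3 -m creep '[{"slide":[0,0,-1],"angular":[0,0,0],"claw":-1},{"slide":[0,0,-2],"angular":[0,0,0],"claw":-1},{"slide":[0,0,-3],"angular":[0,0,0],"claw":-1},{"slide":[0,0,-3],"angular":[0,0,0],"claw":-1},{"slide":[0,0,-3],"angular":[0,0,0],"claw":-1},{"slide":[0,0,-3],"angular":[0,0,0],"claw":-1},{"slide":[0,0,-3],"angular":[0,0,0],"claw":-1},{"slide":[0,0,-2],"angular":[0,0,0],"claw":-1},{"slide":[-0.3,-1.5,0],"angular":[0,0,0],"claw":-1},{"slide":[-0.3,-2.5,0],"angular":[0,0,0],"claw":-1}]'
python3 -m creep '[{"slide":[-0.35,-3.2,0],"angular":[0,0,0],"claw":-1},{"slide":[-0.35,-3.2,0],"angular":[0,0,0],"claw":-1},{"slide":[-0.35,-3.2,0],"angular":[0,0,0],"claw":-1},{"slide":[-0.35,-3.2,0],"angular":[0,0,0],"claw":-1},{"slide":[-0.35,-3.2,0],"angular":[0,0,0],"claw":-1},{"slide":[-0.35,-3.2,0],"angular":[0,0,0],"claw":-1},{"slide":[-0.35,-3.2,0],"angular":[0,0,0],"claw":-1},{"slide":[-0.35,-3.2,0],"angular":[0,0,0],"claw":-1},{"slide":[-0.35,-3.2,0],"angular":[0,0,0],"claw":-1},{"slide":[-0.35,-3.2,0],"angular":[0,0,0],"claw":-1}]'
python3 -m creep '[{"slide":[-0.35,-3.2,0],"angular":[0,0,0],"claw":-1},{"slide":[-0.35,-3.2,0],"angular":[0,0,0],"claw":-1},{"slide":[-0.35,-3.2,0],"angular":[0,0,0],"claw":-1},{"slide":[-0.35,-3.2,0],"angular":[0,0,0],"claw":-1},{"slide":[-0.35,-3.2,0],"angular":[0,0,0],"claw":-1},{"slide":[-0.35,-3.2,0],"angular":[0,0,0],"claw":-1},{"slide":[-0.35,-3.2,0],"angular":[0,0,0],"claw":-1},{"slide":[-0.35,-3.2,0],"angular":[0,0,0],"claw":-1},{"slide":[-0.2,-2,0],"angular":[0,0,0],"claw":-1},{"slide":[-0.1,-1,0],"angular":[0,0,0],"claw":-1}]'
python3 -m creep '[{"slide":[0,0,0],"angular":[0,0,-0.07],"claw":-1},{"slide":[0,0,0],"angular":[0,0,0],"claw":-1},{"slide":[0,0,0],"angular":[0,0,0],"claw":-1},{"slide":[0,0,0],"angular":[0,0,0],"claw":-1}]'
python3 - <<'E'
from h import *
s=manip.sense();im=viewer.snapshot("wrist");cv2.imwrite("pics/w3.png",im);np.savez("w3.npz",**{k:s[k] for k in("tcp_pos","tool_rot")})
print(s["tcp_pos"],R.from_quat(s["tool_rot"]).as_euler("xyz",degrees=True))
E
```

```text
t: 4.2
tcp_pos: [0.4901, 0.3657, 0.2049]
tool_rot: [0.082, 0.997, 0.001, 0.002]
force: [0.4, -0.4, -1.8]
finger_gap: 0.386
gripper_force: 60.5
t: 5.03
tcp_pos: [0.4686, 0.0413, 0.2024]
tool_rot: [0.083, 0.997, -0.0, -0.001]
force: [0.4, -0.5, -1.1]
finger_gap: 0.384
gripper_force: 60.5
t: 5.87
tcp_pos: [0.4524, -0.2468, 0.2024]
tool_rot: [0.085, 0.996, -0.0, -0.001]
force: [1.1, 0.9, -0.5]
finger_gap: 0.388
gripper_force: 60.5
t: 6.2
tcp_pos: [0.4532, -0.2428, 0.2029]
tool_rot: [0.049, 0.999, 0.001, -0.001]
force: [-0.5, 0.6, -1.7]
finger_gap: 0.386
gripper_force: 60.5
[ 0.45317127 -0.24277465  0.2028942 ] [ 1.79932810e+02 -8.29131765e-02  1.74432157e+02]
```

View pics/w3.png

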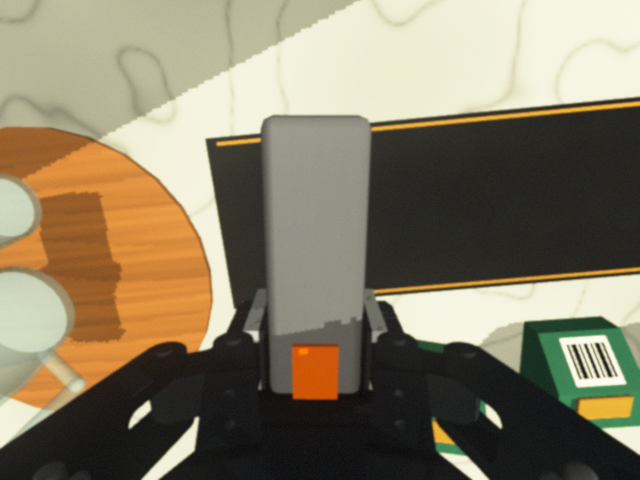

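The scanner is held straight along the tool, handle from (316,116) to (315,395). The hand hides the crushed tin; sound tin C's label is at (593,360). I'll locate the label from the two fixed views and use tin C's label to cross-check the calibration.

```bash
python3 - <<'E'
from h import *
t=cv2.imread("pics/top0.png");s0=cv2.imread("pics/scene0.png");w=cv2.imread("pics/w3.png")
Ct,Cs,Cw=cam("top"),cam("scene"),cam("wrist",dict(np.load("w3.npz")))
def lab(im,bx,k):
    # low-saturation (white/black barcode) pixels enclosed by green tin
    h=cv2.cvtColor(im,cv2.COLOR_BGR2HSV);x0,y0,x1,y1=bx
    g=cv2.inRange(h,(60,70,20),(95,255,255))|cv2.inRange(h,(8,90,100),(28,255,255))
    g=blob_fill(g,bx)
    m=cv2.inRange(h,(0,0,0),(180,55,255))&g
    m=cv2.morphologyEx(m,cv2.MORPH_CLOSE,np.ones((k,k),np.uint8));m=cv2.morphologyEx(m,cv2.MORPH_OPEN,np.ones((5,5),np.uint8))
    c=max(cv2.findContours(m,0,cv2.CHAIN_APPROX_NONE)[0],key=cv2.contourArea)
    return cv2.minAreaRect(c)
def blob_fill(g,bx):
    x0,y0,x1,y1=bx;m=np.zeros_like(g);m[y0:y1,x0:x1]=g[y0:y1,x0:x1]
    p=cv2.convexHull(cv2.findNonZero(cv2.morphologyEx(m,cv2.MORPH_OPEN,np.ones((2,2),np.uint8))));o=np.zeros_like(g);cv2.fillConvexPoly(o,p,255);return o
out={}
for n,bt,bs in(("X",(393,160,428,200),(165,203,214,248)),("C",(354,158,390,200),(200,228,246,278)),("B",(312,162,342,200),(240,258,290,308)),("A",(268,160,300,200),(277,290,330,342))):
    a=lab(t,bt,3);b=lab(s0,bs,3);print(n,np.round(a[0],1),np.round(a[1],1),round(a[2],1),np.round(b[0],1),np.round(b[1],1),[np.round(x,4) for x in tri(ray(Ct,*a[0]),ray(Cs,*b[0]))],"top@.045",plane(Ct,*a[0],.045).round(4), "scene@.045",plane(Cs,*b[0],.045).round(4))
a=lab(w,(505,300,640,440),9);print("C wrist",a,plane(Cw,*a[0],.045).round(4))
E
```

```text
Traceback (most recent call last):
ValueError: max() iterable argument is empty
```

```bash
python3 - <<'E'
from h import *
t=cv2.imread("pics/top0.png");s0=cv2.imread("pics/scene0.png");w=cv2.imread("pics/w3.png")
Ct,Cs,Cw=cam("top"),cam("scene"),cam("wrist",dict(np.load("w3.npz")))
def lab(im,bx,k):
    h=cv2.cvtColor(im,cv2.COLOR_BGR2HSV);x0,y0,x1,y1=bx
    g=cv2.inRange(h,(60,70,20),(95,255,255));m=np.zeros_like(g);m[y0:y1,x0:x1]=g[y0:y1,x0:x1]
    p=cv2.convexHull(cv2.findNonZero(cv2.morphologyEx(m,cv2.MORPH_OPEN,np.ones((2,2),np.uint8))));o=np.zeros_like(g);cv2.fillConvexPoly(o,p,255);o=cv2.erode(o,np.ones((3,3)))
    m=cv2.inRange(h,(0,0,0),(180,70,255))&o
    m=cv2.morphologyEx(m,cv2.MORPH_CLOSE,np.ones((k,k),np.uint8))
    cs=cv2.findContours(m,0,cv2.CHAIN_APPROX_NONE)[0]
    return cv2.minAreaRect(max(cs,key=cv2.contourArea))
for n,bt,bs in(("X",(393,160,428,200),(165,203,214,248)),("C",(354,158,390,200),(200,228,246,278)),("B",(312,162,342,200),(240,258,290,308)),("A",(268,160,300,200),(277,290,330,342))):
    a=lab(t,bt,3);print(n,np.round(a[0],1),np.round(a[1],1),round(a[2],1),plane(Ct,*a[0],.045).round(4))
    b=lab(s0,bs,3);print("  scene",np.round(b[0],1),np.round(b[1],1),[np.round(x,4) for x in tri(ray(Ct,*a[0]),ray(Cs,*b[0]))])
a=lab(w,(505,300,640,440),9);print("C wrist",a,plane(Cw,*a[0],.045).round(4))
E
```

```text
Traceback (most recent call last):
cv2.error: OpenCV(4.12.0) /io/opencv/modules/imgproc/src/convhull.cpp:143: error: (-215:Assertion failed) total >= 0 && (depth == CV_32F || depth == CV_32S) in function 'convexHull'
```

```bash
python3 - <<'E'
from h import *
h=cv2.cvtColor(cv2.imread("pics/top0.png"),cv2.COLOR_BGR2HSV)
for y in range(164,197,2): print(y," ".join("%d,%d,%d"%tuple(h[y,x]) for x in range(396,428,2)))
E
```

```text
164 26,31,189 26,31,190 25,32,190 26,31,189 25,31,190 26,31,188 30,29,176 33,29,173 27,31,183 27,30,184 29,29,184 27,30,185 26,31,187 26,30,187 26,30,188 25,31,187
166 27,30,152 26,31,183 26,32,186 26,31,189 27,30,187 49,37,146 64,60,115 64,61,113 65,62,115 63,58,118 63,55,120 63,50,123 59,44,127 56,42,129 44,36,149 27,31,183
168 26,30,138 26,29,139 26,31,140 28,29,148 45,42,135 52,57,117 55,56,114 59,56,113 63,61,113 65,66,112 66,68,113 66,65,113 67,68,113 65,63,113 57,40,121 26,31,138
170 26,30,138 26,30,138 34,31,133 60,48,117 22,97,137 18,127,173 18,127,169 18,124,166 18,121,164 19,121,162 20,117,163 22,104,169 57,56,118 67,65,113 52,38,122 26,31,138
172 26,31,138 38,31,131 65,58,115 63,59,112 20,110,150 18,128,175 18,130,175 18,129,174 18,129,174 18,129,174 17,129,174 19,123,174 54,57,116 66,64,112 51,39,123 25,33,139
174 30,28,129 62,47,103 66,66,112 62,60,114 20,115,159 18,129,176 18,130,177 17,130,177 17,130,177 18,130,177 18,130,177 18,124,165 59,56,114 66,64,112 47,39,125 25,31,139
176 44,33,100 64,57,98 66,67,110 65,65,110 43,63,118 31,71,112 27,72,110 24,84,116 21,102,127
[... 993 characters left out ...]
148 65,63,102 64,58,102 38,32,127 25,32,137 25,32,137
190 65,60,98 66,63,101 65,59,103 41,31,154 33,29,173 26,30,190 25,32,193 23,31,191 25,32,185 25,31,190 57,39,123 66,63,101 63,54,103 30,29,131 26,30,136 26,30,136
192 48,38,87 51,41,87 54,42,84 58,43,83 56,45,85 60,46,89 60,46,95 60,45,101 62,47,109 57,42,116 64,56,101 65,61,100 60,45,108 28,31,133 25,32,136 26,30,135
194 27,30,178 27,30,178 27,31,174 26,31,172 28,28,171 27,29,170 28,29,160 32,29,142 38,31,124 41,31,116 43,34,104 42,36,93 34,30,120 27,31,156 26,32,177 27,32,177
196 27,30,185 27,30,185 26,32,186 26,32,186 27,30,185 26,32,186 25,32,186 26,29,185 26,30,185 26,30,185 26,32,185 26,32,185 27,30,184 26,32,185 27,30,185 27,30,185
```

```bash
python3 - <<'E'
from h import *
t=cv2.imread("pics/top0.png");s0=cv2.imread("pics/scene0.png");w=cv2.imread("pics/w3.png")
Ct,Cs,Cw=cam("top"),cam("scene"),cam("wrist",dict(np.load("w3.npz")))
def lab(im,bx,k,e=3):
    h=cv2.cvtColor(im,cv2.COLOR_BGR2HSV);x0,y0,x1,y1=bx
    g=cv2.inRange(h,(46,36,20),(95,255,255));m=np.zeros_like(g);m[y0:y1,x0:x1]=g[y0:y1,x0:x1]
    p=cv2.convexHull(blob(m,bx));o=np.zeros_like(g);cv2.fillConvexPoly(o,p,255);o=cv2.erode(o,np.ones((e,e)))
    m=cv2.inRange(h,(0,0,0),(45,60,255))&o
    m=cv2.morphologyEx(m,cv2.MORPH_CLOSE,np.ones((k,k),np.uint8))
    cs=cv2.findContours(m,0,cv2.CHAIN_APPROX_NONE)[0]
    return cv2.minAreaRect(max(cs,key=cv2.contourArea))
for n,bt,bs in(("X",(393,160,428,200),(165,203,214,248)),("C",(354,158,390,200),(200,228,246,278)),("B",(312,162,342,200),(240,258,290,308)),("A",(268,160,300,200),(277,290,330,342))):
    try:
        a=lab(t,bt,3);Q=[plane(Ct,*p,.045) for p in cv2.boxPoints(a)];print(n,np.round(a[0],1),np.round(a[1],1),round(a[2],1),plane(Ct,*a[0],.045).round(4))
        b=lab(s0,bs,3);print("  scene",np.round(b[0],1),np.round(b[1],1),[np.round(x,4) for x in tri(ray(Ct,*a[0]),ray(Cs,*b[0]))])
    except Exception as ex: print(n,ex)
a=lab(w,(505,300,640,440),9);print("C wrist",a,plane(Cw,*a[0],.045).round(4))
E
```

```text
X [409.4 184.8] [14.6 12.2] 7.1 [ 0.6259 -0.2593  0.045 ]
  scene [197.8 220.7] [21.1  4.7] [array([ 0.6255, -0.259 ,  0.0443]), np.float64(0.0013)]
C [369.5 182.2] [14.3 14. ] 15.9 [ 0.6314 -0.1339  0.045 ]
  scene [228. 245.] [24.4  8.3] [array([ 0.6291, -0.1321,  0.0495]), np.float64(0.0037)]
B [325.  186.5] [11. 14.] 90.0 [0.6142 0.0059 0.045 ]
  scene [269.4 272.2] [20.9  5.9] [array([0.6141, 0.0054, 0.0475]), np.float64(0.0013)]
A [283.8 183.5] [14.3 14.4] 81.9 [0.6206 0.1356 0.045 ]
  scene [307.5 304.5] [21.8  4.4] [array([0.6197, 0.1353, 0.0496]), np.float64(0.0001)]
C wrist ((591.8836059570312, 360.85614013671875), (65.19192504882812, 47.86982727050781), 69.44395446777344) [0.6132 0.0045 0.045 ]
```

```bash
python3 -m creep '[{"slide":[-0.8,0,1.7],"angular":[0,0,0],"claw":-1},{"slide":[-0.8,0,1.8],"angular":[0,0,0],"claw":-1},{"slide":[-0.8,0,1.8],"angular":[0,0,0],"claw":-1},{"slide":[-0.8,0,1.8],"angular":[0,0,0],"claw":-1},{"slide":[-0.8,0,1.8],"angular":[0,0,0],"claw":-1},{"slide":[-0.7,0,1.5],"angular":[0,0,0],"claw":-1},{"slide":[-0.4,0,0.8],"angular":[0,0,0],"claw":-1},{"slide":[0,0,0],"angular":[0,0,0],"claw":-1},{"slide":[0,0,0],"angular":[0,0,0],"claw":-1},{"slide":[0,0,0],"angular":[0,0,0],"claw":-1}]'
python3 - <<'E'
from h import *
s=manip.sense();S=viewer.snapshot("scene");T=viewer.snapshot("top")
cv2.imwrite("pics/c2.png",np.vstack([cv2.resize(T[140:250,340:470],(650,300*1),interpolation=cv2.INTER_CUBIC)[:300],cv2.resize(S[170:290,130:330],(650,300),interpolation=cv2.INTER_CUBIC)]))
print(s["tcp_pos"],R.from_quat(s["tool_rot"]).as_euler("xyz",degrees=True))
E
```

```text
t: 7.08
tcp_pos: [0.5047, -0.2489, 0.0921]
tool_rot: [0.048, 0.999, -0.0, 0.0]
force: [0.1, 0.4, -1.7]
finger_gap: 0.386
gripper_force: 60.6
[ 0.50470549 -0.24885325  0.09208067] [-1.79973286e+02  3.60543168e-02  1.74470039e+02]
```

View pics/c2.png

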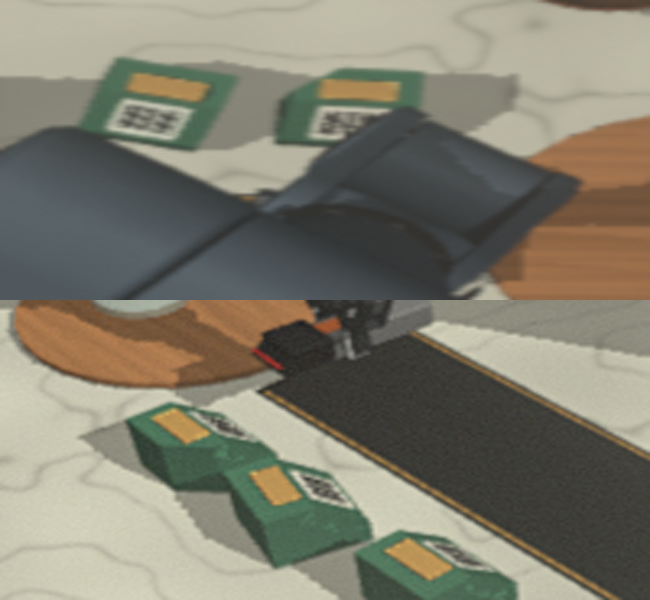

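The scene crop shows the red window at crop (266,356), about scene pixel (212,192), with the scanner level in front of the crushed tin; the tins have not moved. I'll check that against the computed beam point.

```bash
python3 - <<'E'
from h import *
s=manip.sense();Cs=cam("scene");print("expected red px",proj(Cs,[0.5703,-0.2545,0.103]))
for z in(.09,.103,.115): print(plane(Cs,211.8,192.2,z))
Cw=cam("wrist",dict(np.load("w3.npz")));w=np.load("w3.npz")
T=np.eye(4);T[:3,:3]=R.from_quat(w["tool_rot"]).as_matrix();T[:3,3]=w["tcp_pos"]
print("tail in tool",(np.linalg.inv(T)@np.r_[plane(Cw,316,116,w["tcp_pos"][2]+.029),1]).round(4))
E
python3 -m creep '[{"slide":[0,0,0],"angular":[0,0,0],"claw":-1},{"slide":[0,0,0],"angular":[0,0,0],"claw":-1},{"slide":[0,0,0],"angular":[0,0,0],"claw":-1},{"slide":[0,0,0],"angular":[0,0,0],"claw":-1},{"slide":[0,0,0],"angular":[0,0,0],"claw":-1},{"slide":[0,0,0],"angular":[0,0,0],"claw":-1},{"slide":[0,0,0],"angular":[0,0,0],"claw":-1},{"slide":[0,0,0],"angular":[0,0,0],"claw":-1},{"slide":[0,0,0],"angular":[0,0,0],"claw":-1},{"slide":[0,0,0],"angular":[0,0,0],"claw":-1}]'
```

```text
expected red px (np.float64(212.94515990870428), np.float64(194.08333808216304))
[ 0.55944233 -0.27664611  0.09      ]
[ 0.56779739 -0.26257082  0.103     ]
[ 0.57550976 -0.24957824  0.115     ]
tail in tool [ 7.58e-02  3.00e-04 -2.89e-02  1.00e+00]
t: 8.02
tcp_pos: [0.5046, -0.2489, 0.0913]
tool_rot: [0.048, 0.999, 0.0, -0.0]
force: [0.0, -0.1, -1.7]
finger_gap: 0.391
gripper_force: 60.6
```

```bash
Z=1; python3 -m creep '[{"slide":[0,0,0],"angular":[0,0,0],"claw":-1},{"slide":[0,0,0],"angular":[0,0,0],"claw":-1},{"slide":[0,0,0],"angular":[0,0,0],"claw":-1},{"slide":[0,0,0],"angular":[0,0,0],"claw":-1},{"slide":[0,0,0],"angular":[0,0,0],"claw":-1},{"slide":[0,0,0],"angular":[0,0,0],"claw":-1},{"slide":[0,0,0],"angular":[0,0,0],"claw":-1},{"slide":[0,0,0],"angular":[0,0,0],"claw":-1},{"slide":[0,0,0],"angular":[0,0,0],"claw":-1},{"slide":[0,0,0],"angular":[0,0,0],"claw":-1}]'
python3 -m creep '[{"slide":[0,0,0],"angular":[0,0,0],"claw":-1},{"slide":[0,0,0],"angular":[0,0,0],"claw":-1},{"slide":[0,0,0],"angular":[0,0,0],"claw":-1},{"slide":[0,0,0],"angular":[0,0,0],"claw":-1},{"slide":[0,0,0],"angular":[0,0,0],"claw":-1},{"slide":[0,0,0],"angular":[0,0,0],"claw":-1},{"slide":[0,0,0],"angular":[0,0,0],"claw":-1},{"slide":[0,0,0],"angular":[0,0,0],"claw":-1},{"slide":[0,0,0],"angular":[0,0,0],"claw":-1},{"slide":[0,0,0],"angular":[0,0,0],"claw":-1}]'
```

```text
t: 8.85
tcp_pos: [0.5046, -0.249, 0.0913]
tool_rot: [0.048, 0.999, 0.0, -0.0]
force: [-0.2, 0.6, -2.1]
finger_gap: 0.39
gripper_force: 60.6
t: 9.68
tcp_pos: [0.5046, -0.249, 0.0913]
tool_rot: [0.048, 0.999, -0.0, 0.0]
force: [0.5, -0.2, -1.6]
finger_gap: 0.389
gripper_force: 60.6
```

```bash
python3 -m creep '[{"slide":[0.4,0,-1.5],"angular":[0,0,0],"claw":-1},{"slide":[0.5,0,-2.5],"angular":[0,0,0],"claw":-1},{"slide":[0.6,0,-3],"angular":[0,0,0],"claw":-1},{"slide":[0.5,0,-3],"angular":[0,0,0],"claw":-1},{"slide":[0.4,0.5,-2],"angular":[0,0,0],"claw":-1},{"slide":[0.2,2,0],"angular":[0,0,0],"claw":-1},{"slide":[0.2,3.2,0],"angular":[0,0,0],"claw":-1},{"slide":[0.2,3.2,0],"angular":[0,0,0],"claw":-1},{"slide":[0.2,3.2,0],"angular":[0,0,0],"claw":-1},{"slide":[0.2,3.2,0],"angular":[0,0,0],"claw":-1}]'
python3 -m creep '[{"slide":[0.2,3.2,0],"angular":[0,0,0],"claw":-1},{"slide":[0.2,3.2,0],"angular":[0,0,0],"claw":-1},{"slide":[0.2,3.2,0],"angular":[0,0,0],"claw":-1},{"slide":[0.2,3.2,0],"angular":[0,0,0],"claw":-1},{"slide":[0.2,3.2,0],"angular":[0,0,0],"claw":-1},{"slide":[0.2,3.2,0],"angular":[0,0,0],"claw":-1},{"slide":[0.2,3.2,0],"angular":[0,0,0],"claw":-1},{"slide":[0.2,3.2,0],"angular":[0,0,0],"claw":-1},{"slide":[0.2,3.2,0],"angular":[0,0,0],"claw":-1},{"slide":[0.2,3.2,0],"angular":[0,0,0],"claw":-1}]'
python3 -m creep '[{"slide":[0.2,3.2,0],"angular":[0,0,0],"claw":-1},{"slide":[0.2,3.2,0],"angular":[0,0,0],"claw":-1},{"slide":[0.2,3.2,0],"angular":[0,0,0],"claw":-1},{"slide":[0,3.0,0],"angular":[0,0,0],"claw":-1},{"slide":[0,2.6,0],"angular":[0,0,0],"claw":-1},{"slide":[0,1.5,0],"angular":[0,0,0],"claw":-1},{"slide":[0,0,0],"angular":[0,0,0],"claw":-1},{"slide":[0,0,0],"angular":[0,0,0],"claw":-1}]'
```

```text
t: 10.52
tcp_pos: [0.4852, -0.0921, 0.2115]
tool_rot: [0.049, 0.999, -0.0, 0.0]
force: [0.5, 0.4, -2.4]
finger_gap: 0.389
gripper_force: 60.6
t: 11.35
tcp_pos: [0.4962, 0.2287, 0.2113]
tool_rot: [0.048, 0.999, -0.0, -0.0]
force: [0.7, -0.1, -1.7]
finger_gap: 0.389
gripper_force: 60.6
t: 12.02
tcp_pos: [0.5061, 0.3941, 0.2108]
tool_rot: [0.047, 0.999, -0.001, -0.0]
force: [0.0, 0.3, -1.1]
finger_gap: 0.388
gripper_force: 60.6
```

```bash
python3 -m creep '[{"slide":[0.5,1.5,0],"angular":[0,0,0],"claw":-1},{"slide":[0,0,3],"angular":[0,0,0],"claw":-1},{"slide":[0,0,3],"angular":[0,0,0],"claw":-1},{"slide":[0,0,3],"angular":[0,0,0],"claw":-1},{"slide":[0,0,3],"angular":[0,0,0],"claw":-1},{"slide":[0,0,3],"angular":[0,0,0],"claw":-1},{"slide":[0,0,2.5],"angular":[0,0,0],"claw":-1},{"slide":[0,0,1.5],"angular":[0,0,0],"claw":-1},{"slide":[0,0,0],"angular":[0,0,0],"claw":-1},{"slide":[0,0,0],"angular":[0,0,0],"claw":-1}]'
```

```text
t: 12.85
tcp_pos: [0.5028, 0.4083, 0.0207]
tool_rot: [0.049, 0.999, -0.001, -0.001]
force: [1.0, -1.0, -1.2]
finger_gap: 0.39
gripper_force: 60.5
```

```bash
python3 -m creep '[{"slide":[0,0,0.5],"angular":[0,0,0],"claw":-1},{"slide":[0,0,0.5],"angular":[0,0,0],"claw":-1},{"slide":[0,0,0.4],"angular":[0,0,0],"claw":-1},{"slide":[0,0,0],"angular":[0,0,0],"claw":-1},{"slide":[0,0,0],"angular":[0,0,0],"claw":-1}]'
```

```text
t: 13.27
tcp_pos: [0.5032, 0.4093, 0.0076]
tool_rot: [0.048, 0.999, 0.0, 0.0]
force: [-0.7, 0.6, -0.8]
finger_gap: 0.39
gripper_force: 60.5
```

```bash
python3 -m creep '[{"slide":[0,0,0.2],"angular":[0,0,0],"claw":-1},{"slide":[0,0,0],"angular":[0,0,0],"claw":-1},{"slide":[0,0,0],"angular":[0,0,0],"claw":0},{"slide":[0,0,0],"angular":[0,0,0],"claw":0.3},{"slide":[0,0,0],"angular":[0,0,0],"claw":0.6},{"slide":[0,0,0],"angular":[0,0,0],"claw":0.8},{"slide":[0,0,0],"angular":[0,0,0],"claw":0.8},{"slide":[0,0,0],"angular":[0,0,0],"claw":0.8},{"slide":[0,0,0],"angular":[0,0,0],"claw":0.8},{"slide":[0,0,0],"angular":[0,0,0],"claw":0.8}]'
python3 -m creep '[{"slide":[0,0,-1],"angular":[0,0,0],"claw":0.8},{"slide":[0,0,-2],"angular":[0,0,0],"claw":0.8},{"slide":[0,0,-3],"angular":[0,0,0],"claw":0.8},{"slide":[0,0,-3],"angular":[0,0,0],"claw":0.8},{"slide":[0,0,-3],"angular":[0,0,0],"claw":0.8},{"slide":[0,0,-3],"angular":[0,0,0],"claw":0.8},{"slide":[0,0,-3],"angular":[0,0,0],"claw":0.8},{"slide":[0,0,-2],"angular":[0,0,0],"claw":0.8},{"slide":[0,0,0],"angular":[0,0,0],"claw":0.8},{"slide":[0,0,0],"angular":[0,0,0],"claw":0.8}]'
python3 - <<'E'
from h import *
s=manip.sense();im=viewer.snapshot("wrist");cv2.imwrite("pics/w4.png",im);np.savez("w4.npz",**{k:s[k] for k in("tcp_pos","tool_rot")})
print(s["tcp_pos"])
E
```

```text
t: 14.1
tcp_pos: [0.5032, 0.4093, 0.0053]
tool_rot: [0.048, 0.999, 0.0, 0.0]
force: [-0.2, 0.4, 0.1]
finger_gap: 0.899
gripper_force: 0.0
t: 14.93
tcp_pos: [0.5038, 0.4096, 0.2074]
tool_rot: [0.048, 0.999, 0.001, 0.002]
force: [0.3, -1.4, -0.4]
finger_gap: 0.9
gripper_force: 0.0
[0.503761   0.40961583 0.20744024]
```

View pics/w4.png

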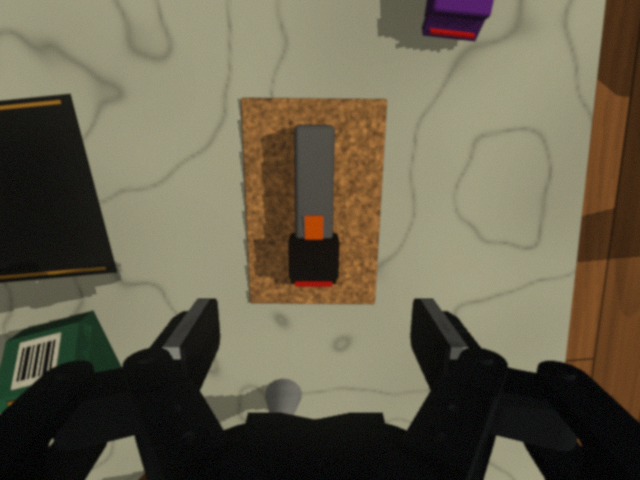

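The scanner lies flat and centred on the mat: tail (315,126), nose (314,283), mat corners (241,98), (386,99), (375,304), (249,303). Next I go behind the crushed tin with shut fingers.

```bash
python3 -m creep '[{"slide":[-0.7,-1.5,0],"angular":[0,0,0],"claw":-1},{"slide":[-1.3,-3,0],"angular":[0,0,0],"claw":-1},{"slide":[-1.4,-3.2,0],"angular":[0,0,0],"claw":-1},{"slide":[-1.4,-3.2,0],"angular":[0,0,0],"claw":-1},{"slide":[-1.4,-3.2,0],"angular":[0,0,0],"claw":-1},{"slide":[-1.4,-3.2,0],"angular":[0,0,0],"claw":-1},{"slide":[-1.4,-3.2,0],"angular":[0,0,0],"claw":-1},{"slide":[-1.4,-3.2,0],"angular":[0,0,0],"claw":-1},{"slide":[-1.4,-3.2,0],"angular":[0,0,0],"claw":-1},{"slide":[-1.4,-3.2,0],"angular":[0,0,0],"claw":-1}]'
python3 -m creep '[{"slide":[-1.4,-3.2,0],"angular":[0,0,0],"claw":-1},{"slide":[-1.4,-3.2,0],"angular":[0,0,0],"claw":-1},{"slide":[-1.4,-3.2,0],"angular":[0,0,0],"claw":-1},{"slide":[-1.4,-3.2,0],"angular":[0,0,0],"claw":-1},{"slide":[-1.4,-3.2,0],"angular":[0,0,0],"claw":-1},{"slide":[-1.4,-3.2,0],"angular":[0,0,0],"claw":-1},{"slide":[-1.4,-3.2,0],"angular":[0,0,0],"claw":-1},{"slide":[-1.4,-3.2,0],"angular":[0,0,0],"claw":-1},{"slide":[-1.4,-3.2,0],"angular":[0,0,0],"claw":-1},{"slide":[-1.4,-3.2,0],"angular":[0,0,0],"claw":-1}]'
python3 -m creep '[{"slide":[-1.5,-2.3,0],"angular":[0,0,0],"claw":-1},{"slide":[-1.0,-1,0],"angular":[0,0,0],"claw":-1},{"slide":[0,0,0],"angular":[0,0,0],"claw":-1},{"slide":[0,0,0],"angular":[0,0,0],"claw":-1},{"slide":[0,0,0],"angular":[0,0,0],"claw":-1}]'
python3 - <<'E'
from h import *
s=manip.sense();im=viewer.snapshot("wrist");cv2.imwrite("pics/w5.png",im);np.savez("w5.npz",**{k:s[k] for k in("tcp_pos","tool_rot")})
print(s["tcp_pos"],R.from_quat(s["tool_rot"]).as_euler("xyz",degrees=True))
E
```

```text
t: 15.82
tcp_pos: [0.6043, 0.0952, 0.2031]
tool_rot: [0.048, 0.999, -0.0, -0.002]
force: [-0.0, -0.6, -0.0]
finger_gap: 0.001
gripper_force: 0.0
t: 16.65
tcp_pos: [0.7129, -0.2363, 0.2023]
tool_rot: [0.049, 0.999, 0.001, -0.002]
force: [0.3, 0.6, -0.6]
finger_gap: 0.002
gripper_force: 0.0
t: 17.07
tcp_pos: [0.7344, -0.2688, 0.2032]
tool_rot: [0.048, 0.999, 0.001, -0.002]
force: [0.1, -0.4, -0.2]
finger_gap: 0.002
gripper_force: 0.0
[ 0.734368   -0.26882196  0.20322262] [179.87525917  -0.23349442 174.48841967]
```

View pics/w5.png

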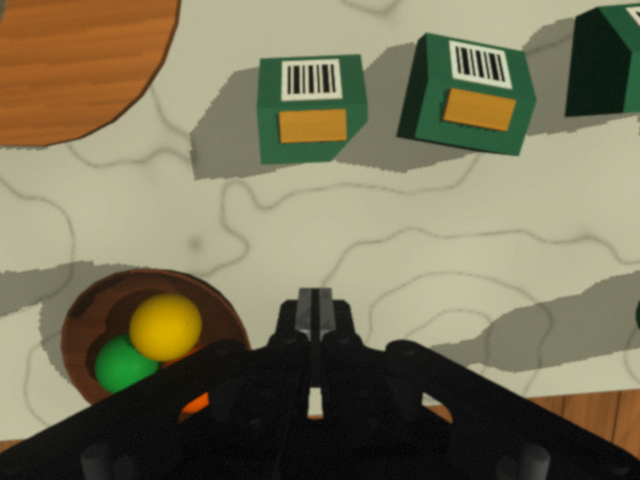

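The wrist view shows the crushed tin: back top edge from (261,163) to (333,160), cut running to (367,125), label at (311,79). Tin C is at (480,95) and the fruit bowl at (157,335) beside the hand.

```bash
python3 - <<'E'
from h import *
C=cam("wrist",dict(np.load("w5.npz")))
for n,u,v,z in(("backR",261,163,.065),("backL",333,160,.065),("cutL",367,125,.065),("label",311,79.5,.045),("cap",313,126,.069),("frontslope top R",258,103,.065),("bowl",160,268,.06),("bowl",235,310,.06),("bowl r",249,350,.06),("bowl0",235,310,.0),("C backR",398,137,0),("C front",400,130,.0),("tray",150,130,.02)):
    print(n,plane(C,u,v,z)[:2].round(4))
E
```

```text
backR [ 0.681  -0.3038]
backL [ 0.684  -0.2499]
cutL [ 0.6615 -0.2231]
label [ 0.6244 -0.2606]
cap [ 0.6585 -0.2624]
frontslope top R [ 0.6389 -0.3002]
bowl [ 0.7577 -0.3992]
bowl [ 0.8016 -0.3435]
bowl r [ 0.8414 -0.3373]
bowl0 [ 0.8304 -0.3605]
C backR [ 0.6739 -0.1866]
C front [ 0.668  -0.1846]
tray [ 0.6475 -0.4003]
```

```bash
python3 -m creep '[{"slide":[0,-0.4,2.5],"angular":[0,0,0],"claw":-1},{"slide":[0,0,3],"angular":[0,0,0],"claw":-1},{"slide":[0,0,3],"angular":[0,0,0],"claw":-1},{"slide":[0,0,3],"angular":[0,0,0],"claw":-1},{"slide":[0,0,3],"angular":[0,0,0],"claw":-1},{"slide":[0,0,2.5],"angular":[0,0,0],"claw":-1},{"slide":[0,0,1.3],"angular":[0,0,0],"claw":-1},{"slide":[0,0,0],"angular":[0,0,0],"claw":-1},{"slide":[0,0,0],"angular":[0,0,0],"claw":-1}]'
python3 -m creep '[{"slide":[0.6,0,0],"angular":[0,0,0],"claw":-1},{"slide":[0.6,0,0],"angular":[0,0,0],"claw":-1},{"slide":[0.6,0,0],"angular":[0,0,0],"claw":-1},{"slide":[0.6,0,0],"angular":[0,0,0],"claw":-1},{"slide":[0.4,0,0],"angular":[0,0,0],"claw":-1},{"slide":[0.4,0,0],"angular":[0,0,0],"claw":-1},{"slide":[0.4,0,0],"angular":[0,0,0],"claw":-1},{"slide":[0.4,0,0],"angular":[0,0,0],"claw":-1},{"slide":[0.4,0,0],"angular":[0,0,0],"claw":-1},{"slide":[0.4,0,0],"angular":[0,0,0],"claw":-1}]'
python3 -m creep '[{"slide":[0.4,0,0],"angular":[0,0,0],"claw":-1},{"slide":[0.4,0,0],"angular":[0,0,0],"claw":-1},{"slide":[0.4,0,0],"angular":[0,0,0],"claw":-1},{"slide":[0.4,0,0],"angular":[0,0,0],"claw":-1}]'
```

```text
t: 17.87
tcp_pos: [0.7351, -0.2733, 0.0223]
tool_rot: [0.048, 0.999, 0.0, -0.0]
force: [0.1, -0.3, 0.2]
finger_gap: 0.002
gripper_force: 0.0
t: 18.7
tcp_pos: [0.6877, -0.27, 0.0225]
tool_rot: [0.048, 0.999, -0.0, 0.001]
force: [1.3, -0.1, 0.3]
finger_gap: -0.0
gripper_force: 0.0
t: 19.03
tcp_pos: [0.6714, -0.2682, 0.0225]
tool_rot: [0.048, 0.999, -0.0, 0.0]
force: [1.6, -0.6, -0.2]
finger_gap: -0.005
gripper_force: 0.0
```

```bash
python3 -m creep '[{"slide":[0.6,0,0],"angular":[0,0,0],"claw":-1},{"slide":[0.6,0,0],"angular":[0,0,0],"claw":-1},{"slide":[0.6,0,0],"angular":[0,0,0],"claw":-1},{"slide":[0.6,0,0],"angular":[0,0,0],"claw":-1},{"slide":[0.6,0,0],"angular":[0,0,0],"claw":-1},{"slide":[0.6,0,0],"angular":[0,0,0],"claw":-1},{"slide":[0.6,0,0],"angular":[0,0,0],"claw":-1},{"slide":[0.6,0,0],"angular":[0,0,0],"claw":-1},{"slide":[0.6,0,0],"angular":[0,0,0],"claw":-1},{"slide":[0.6,0,0],"angular":[0,0,0],"claw":-1}]'
python3 - <<'E'
from h import *
S=viewer.snapshot("scene");W=viewer.snapshot("wrist")
cv2.imwrite("pics/c3.png",np.hstack([cv2.resize(S[130:350,120:340],(400,400)),cv2.resize(W,(400,300))[:,:].copy() if False else cv2.copyMakeBorder(cv2.resize(W,(400,300)),0,100,0,0,cv2.BORDER_CONSTANT)]))
E
```

```text
t: 19.87
tcp_pos: [0.6112, -0.2624, 0.0224]
tool_rot: [0.048, 0.999, -0.0, 0.0]
force: [1.2, 0.0, 0.2]
finger_gap: 0.0
gripper_force: 0.0
```

View pics/c3.png

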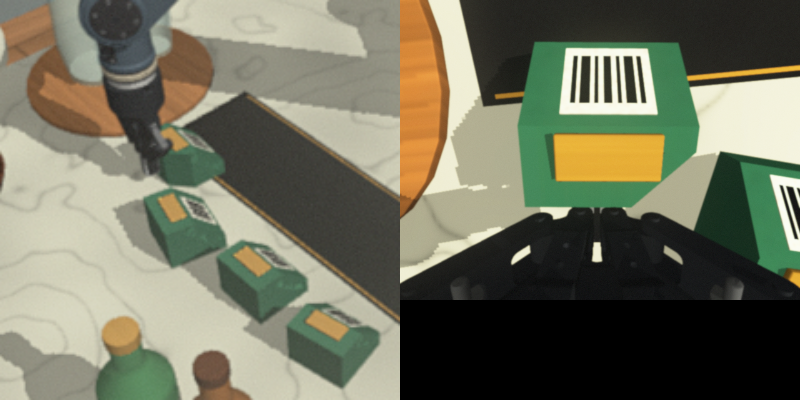

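The tin is sliding straight and upright, its front now over the runner edge, and the neighbours have not moved (label at (610,80) of the right panel). I'll continue.

```bash
python3 -m creep '[{"slide":[0.7,0,0],"angular":[0,0,0],"claw":-1},{"slide":[0.7,0,0],"angular":[0,0,0],"claw":-1},{"slide":[0.7,0,0],"angular":[0,0,0],"claw":-1},{"slide":[0.7,0,0],"angular":[0,0,0],"claw":-1},{"slide":[0.7,0,0],"angular":[0,0,0],"claw":-1},{"slide":[0.7,0,0],"angular":[0,0,0],"claw":-1},{"slide":[0.7,0,0],"angular":[0,0,0],"claw":-1},{"slide":[0.7,0,0],"angular":[0,0,0],"claw":-1},{"slide":[0.7,0,0],"angular":[0,0,0],"claw":-1},{"slide":[0.6,0,0],"angular":[0,0,0],"claw":-1}]'
python3 -m creep '[{"slide":[0.6,0,0],"angular":[0,0,0],"claw":-1},{"slide":[0.5,0,0],"angular":[0,0,0],"claw":-1},{"slide":[0.4,0,0],"angular":[0,0,0],"claw":-1},{"slide":[0.2,0,0],"angular":[0,0,0],"claw":-1},{"slide":[0,0,0],"angular":[0,0,0],"claw":-1},{"slide":[0,0,0],"angular":[0,0,0],"claw":-1}]'
python3 - <<'E'
from h import *
s=manip.sense();W=viewer.snapshot("wrist");C=cam("wrist",s);cv2.imwrite("pics/w6.png",W)
h=cv2.cvtColor(W,cv2.COLOR_BGR2HSV)
c=blob(cv2.inRange(h,(15,130,100),(28,255,255)),(200,190,480,320));r=cv2.minAreaRect(c)
p=plane(C,*r[0],.069);print(r,"cap",p,"tin centre",p[:2]-[.018,0])
E
```

```text
t: 20.8
tcp_pos: [0.5423, -0.2556, 0.0223]
tool_rot: [0.048, 0.999, 0.0, -0.0]
force: [1.1, 0.5, 0.0]
finger_gap: -0.002
gripper_force: 0.0
t: 21.3
tcp_pos: [0.5259, -0.254, 0.0223]
tool_rot: [0.048, 0.999, 0.0, -0.0]
force: [-0.1, 0.0, 0.6]
finger_gap: -0.001
gripper_force: 0.0
((334.0, 250.0), (76.0, 178.0), 90.0) cap [ 0.48644552 -0.24489276  0.069     ] tin centre [ 0.46844552 -0.24489276]
```

```bash
python3 -m creep '[{"slide":[0.4,0,0],"angular":[0,0,0],"claw":-1},{"slide":[0.3,0,0],"angular":[0,0,0],"claw":-1},{"slide":[0,0,0],"angular":[0,0,0],"claw":-1},{"slide":[-1,0,0],"angular":[0,0,0],"claw":-1},{"slide":[-2,0,0],"angular":[0,0,0],"claw":-1},{"slide":[-2,0,0],"angular":[0,0,0],"claw":-1},{"slide":[0,0,0],"angular":[0,0,0],"claw":-1},{"slide":[0,0,-2],"angular":[0,0,0],"claw":-1},{"slide":[0,0,-3],"angular":[0,0,0],"claw":-1},{"slide":[0,0,-3],"angular":[0,0,0],"claw":-1}]'
python3 -m creep '[{"slide":[0,0,-3],"angular":[0,0,0],"claw":-1},{"slide":[0,0,-3],"angular":[0,0,0],"claw":-1},{"slide":[0,0,-3],"angular":[0,0,0],"claw":-1},{"slide":[0,0,-3],"angular":[0,0,0],"claw":-1},{"slide":[0,0,0],"angular":[0,0,0],"claw":-1},{"slide":[0,0,0],"angular":[0,0,0],"claw":-1},{"slide":[0,0,0],"angular":[0,0,0],"claw":-1},{"slide":[0,0,0],"angular":[0,0,0],"claw":-1}]'
python3 - <<'E'
from h import *
s=manip.sense();W=viewer.snapshot("wrist");S=viewer.snapshot("scene");C=cam("wrist",s);np.savez("w7.npz",**{k:s[k] for k in("tcp_pos","tool_rot")})
cv2.imwrite("pics/c4.png",np.hstack([cv2.resize(W,(400,300)),cv2.resize(S,(400,300))]))
h=cv2.cvtColor(W,cv2.COLOR_BGR2HSV)
c=blob(cv2.inRange(h,(15,110,100),(28,255,255)),(200,30,440,320));r=cv2.minAreaRect(c);print(s["tcp_pos"],r,plane(C,*r[0],.069))
E
```

```text
t: 22.18
tcp_pos: [0.5677, -0.2572, 0.1017]
tool_rot: [0.048, 0.999, 0.001, -0.002]
force: [1.0, -0.4, 0.7]
finger_gap: 0.002
gripper_force: 0.0
t: 22.85
tcp_pos: [0.5678, -0.2574, 0.2206]
tool_rot: [0.048, 0.999, 0.001, -0.002]
force: [0.1, -0.0, 0.7]
finger_gap: 0.004
gripper_force: 0.0
[ 0.56783074 -0.25744329  0.220578  ] ((320.5, 109.5), (31.0, 63.0), 90.0) [ 0.48038206 -0.24423098  0.069     ]
```

View pics/c4.png

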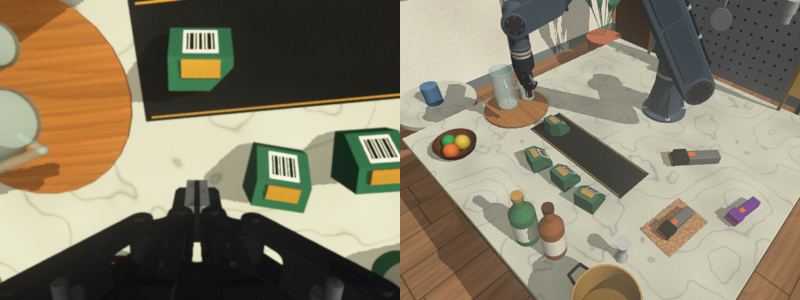

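The crushed tin stands upright and wholly on the runner, centre about (0.463, -0.243), with the hand clear at about (190,190) in the left panel. The scanner is on its mat and everything else is in place, so I hand in.

```bash
python3 -c "
from station import ticket
print(ticket.sign_off())"
```

```text
the job is handed in; nothing more can be done
None
```

I scanned the crushed tin's label (held 2.6 s), laid the scanner back flat near the middle of its mat and slid the tin wholly onto the runner; in the last pictures nothing else had moved, and I handed the job in at about 23 s, with no verdict returned.

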